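# Dock the pickling tray and open the safety-capped bottle

## Robot

A 6-joint arm with a two-finger parallel gripper is mounted at the origin on a cart in front of the work surface, level with it; the furniture and walls round the work are solid. World frame = base frame: x ahead of the robot, y to its left, z up, the work surface at z = 0. Lengths are in m, angles in rad, forces in N, time in s.
With the tool pointing down it reaches from about 0.3 to 1 m from the base axis. Payload 5.1 kg.
Tool frame: the origin (TCP) lies on the centre line of the jaws, within the pads' length; the fingertips stand 19 mm ahead of it and the grasp point (between the pads) is the TCP (finger_overhang is the distance from the TCP to the fingertips, in m); z points along the fingers, y is the line along which they close (so a half turn about z gives the same grasp; the last joint's range is limited). The gripper opens to 95 mm and grips with 3 to 60 N. Pads are 20 mm wide; open, the fingers measure 119 mm over their backs; the gripper's body (75 mm by 180 mm) begins 59 mm behind the grasp point.
Start: joints at [1.251, 0.124, 1.65, -0, 1.367, -0.083], TCP at [0.153, 0.632, 0.234] pointing down, gripper open.
Joint ranges: [-2.61, 2.61], [-1.02, 2.33], [0.03, 2.71], [-1.35, 4.49], [0.32, 2.68], [-2.91, 2.91]. Speed limits (rad/s): [2.57, 2.57, 3.14, 3.14, 3.14, 3.14].

## Interface

Orientations are given as a rotation vector (axis times angle).
In Python, from station import observe, capture, get_calibration, sign_off, finger_overhang gives the robot as it stands.
- The arm moves only by the shell command python3 -m pendant 'ROWS' [OPENING] [FORCE]. ROWS is JSON, a list that holds one entry, the list of rows, each a list of 6 numbers: the shift along the tool's x, y, z in mm, then the turn, a rotation vector about the tool's x, y, z in degrees. A call has 1 to 5 rows; each row is the pose to reach, as a shift and turn from the pose commanded when the call began, along the tool's axes at that moment; what a row does not reach only later rows make up. A row lasts 1/10 s, in which the tool goes at most 50 mm and 8.59 degrees, less where a joint would pass 70% of its speed; a pose out of reach is approached as far as the arm can. A call with a gripper value outside its range is refused whole. OPENING is the finger opening in mm, from 0 to 95.1, set as the call begins (- or left out, the last holds). The fingers move at their own pace and stop on an object; FORCE is the grip in N (left out, the last holds). Time passes only in rows, so rows that repeat a pose let the fingers close. It gives the time, the measured TCP pose, the force, the opening and the grip force at its end, in the units of the state.
- observe(): the state, without advancing time (a new reading comes with each control period).
- capture(name): name is "scene" or "side" or "wrist"; returns the picture (384x512x3 uint8, blue, green, red); there is no depth.
- get_calibration(name): a dict with "fx", "fy", "cx", "cy" (pixels), "R" (3x3) and "t" (3): a world point X has camera coordinates R X + t. Camera axes: x right, y down, z forward; pixel columns grow to the right and rows downward; lengths in m; the calibration is good to about 2 mm. The wrist camera is an equidistant fisheye: a pixel r from the principal point sees the ray r / f radians off the axis. A picture is of the moment at which its call begins: read the wrist's pose just before it. get_calibration takes no time and is no camera call; for the wrist camera it gives the pose at the moment of the call.
- sign_off(): hands the job in; it is judged then, once.
The state is a dict: "time_s": time; "joint_positions": joint angles; "dq": joint speeds; "joint_efforts": joint torques, N m; "position": TCP position; "eef_rot": TCP orientation; "contact_force": force on the tool from outside, world axes, zero at the start; "wrist_torque": the same for the moment, N m; "opening": opening from 0.0 (shut) to 1.0 (fully open); "finger_force": force on a finger pad.
Only numpy, scipy, OpenCV 4.12 (cv2) and the standard library are available. Lean on these libraries where they do the work, as an engineer would, in place of code of your own. Each camera call takes 0.05 s, during which the arm holds its last target. There are 200 camera calls.

## Task

Take the wooden pickling tray by its bar handle and slide it along the worktop, load and all, under the lips of the steel holder until it is fully home against the end stop, so that the bottle is braced. Then open the bottle's safety cap with the gripper: press it down, twist it a quarter turn anticlockwise (seen from above) while pressed, and lift it straight off; finish while still holding the cap, upright and steady, about 8 cm above the bottle. The tray stays home with the bottle, salt shaker and spice jar standing in it, and the other things on the worktop stay where they are.

Things in the scene. Friction and masses are not known exactly. Their poses are not given: they have to be found in the camera images.
- holder: Fixed holder of bent steel sheet: two low parallel rails and an end stop, no floor. Origin on the worktop where the tray's origin lies when fully home; +x is the way the tray goes in. Rails from x = -2 to 102 mm, channel y = -64 to 64 mm, lips 13 mm tall overhang it to y = +-55.5 with 8.5 mm free below. End stop face at x = 100 mm, 16 mm tall.
- holder_mouth (a point): Middle of the holder's mouth, at holder x = -2 mm on the worktop. The mouth flares outward from here back to holder x = -30 mm (tips at y = +-82 mm).
- tray: Loose wooden tray, 0.9 kg loaded, underside waxed (drag 2 to 3 N). Origin at the centre of its underside; +x is its leading end. Plate 6 mm thick, x +-100, y +-61 mm (nose tapers to +-54); its bare edges run under the lips. Walls 27 mm high, y +-52, x -28 to 96: bottle in front (x = 60), salt and spice behind (x = 0, y +-25, either way round).
- tray_handle (a point): Centre of the tray's steel bar handle (tray x = -84, y = 0, 58 mm above its underside). The bar lies along the tray's y, 86 mm long, 12 mm thick along x, 14 mm tall, on posts at y = +-36 mm, open beneath; take it from above, fingers closing along the tray's x. The nearest load stands 60 mm ahead.
- bottle: Loose oblong amber glass bottle, 0.33 kg, 60 mm (x) by 91 mm (y), 100 mm to its shoulder, neck 34 mm across up to 146 mm. Origin at the centre of its underside, axes as the tray's; stands on the tray's 6 mm floor and cannot turn in its compartment. Two hooked ledges outside the neck hold the cap.
- bottle_mouth (a point): Centre of the rim of the bottle's neck, 146 mm above the bottle's underside.
- cap: White ribbed round push-and-turn cap, 56 mm across, 32 mm tall, 50 g, on the bottle. Origin on its axis at the skirt's lower edge (130 mm above the bottle's underside when closed, 14 mm above the shoulder), z up. Grip it round the skirt at any angle. Unpressed it turns only some 5 degrees; clockwise never.
- cap_top (a point): Centre of the cap's flat top, 32 mm above its lower edge. Pressed straight down 6 mm or more, the cap can turn anticlockwise seen from above (yaw grows). It is free once turned 55 to 130 degrees from closed (hard stop beyond; aim at 80 to 90) and then lifts straight up.
- cap_liner (a joint): How far the cap is pressed down on the sprung disc inside it: 0 unpressed, stops at 0.0085 m; 1.5 N per mm (about 13 N at the stop). The teeth clear the hooks from 0.0055; 0.007 is a good press.
- salt: Salt shaker, glass with grey top, 44 mm across, 90 mm tall, standing in the tray; origin at its underside.
- spice: Spice jar with a yellow lid, 42 mm across, 96 mm tall, standing in the tray; origin at its underside.
- artichoke_a: Artichoke, 70 mm across and tall, bystander; origin at its underside.
- artichoke_b: Second artichoke, 70 mm across and tall, bystander; origin at its underside.
- garlic: Garlic bulb, 56 mm, bystander; origin at its underside.
- kitchen_timer: Round kitchen timer lying on its back, 69 mm across, 43 mm tall, bystander; origin at its underside.
- spoon: Teaspoon, 132 mm long, lying beyond the holder, bystander; origin at its centre underneath.
Mind the look-alikes: they are no part of the job. Leave any purple or red look-alike of the cap alone.

How it is judged:
On the way, in this order (a step that is already met when the one before it is completed fails the run):
1. the tray is fully home in the holder, its load standing in it (x of tray in the frame of holder between -0.006 and 0.006 m and y of tray in the frame of holder between -0.006 and 0.006 m and angle between the x axis of tray and the x axis of holder, either way round below 0.07 rad and height (world z) of tray below 0.006 m and z of bottle in the frame of tray below 0.012 m and angle between bottle's own z axis and vertical below 0.1 rad and z of each of salt, spice in the frame of tray below 0.014 m and angle between each of salt, spice's own z axis and vertical below 0.2 rad and z of cap in the frame of bottle below 0.135 m), for 0.2 s.
2. the cap is pressed down past its hooks while the tray is home (x of tray in the frame of holder between -0.006 and 0.006 m and y of tray in the frame of holder between -0.006 and 0.006 m and angle between the x axis of tray and the x axis of holder, either way round below 0.07 rad and height (world z) of tray below 0.006 m and z of bottle in the frame of tray below 0.012 m and angle between bottle's own z axis and vertical below 0.1 rad and z of each of salt, spice in the frame of tray below 0.014 m and angle between each of salt, spice's own z axis and vertical below 0.2 rad and value of joint cap_liner above 0.0048 m and z of cap in the frame of bottle below 0.1262 m), for 0.1 s.
3. the cap is turned free and lifted clear of the neck (x of tray in the frame of holder between -0.006 and 0.006 m and y of tray in the frame of holder between -0.006 and 0.006 m and angle between the x axis of tray and the x axis of holder, either way round below 0.07 rad and height (world z) of tray below 0.006 m and z of bottle in the frame of tray below 0.012 m and angle between bottle's own z axis and vertical below 0.1 rad and z of each of salt, spice in the frame of tray below 0.014 m and angle between each of salt, spice's own z axis and vertical below 0.2 rad and z of cap in the frame of bottle above 0.155 m and contact force between the fingers and cap above 1 N), for 0.1 s.
At the end, for the whole second after the job is handed in: Tray home in the holder (within 6 mm, 4 degrees), bottle, salt shaker and spice jar upright in it; the gripper holds the cap still, upright within 17 degrees, 40 to 170 mm above its closed seat, within 40 mm of the bottle axis, touching neither bottle nor tray (x of tray in the frame of holder between -0.006 and 0.006 m and y of tray in the frame of holder between -0.006 and 0.006 m and angle between the x axis of tray and the x axis of holder, either way round below 0.07 rad and height (world z) of tray below 0.006 m and z of bottle in the frame of tray below 0.012 m and angle between bottle's own z axis and vertical below 0.1 rad and z of each of salt, spice in the frame of tray below 0.014 m and angle between each of salt, spice's own z axis and vertical below 0.2 rad and z of cap in the frame of bottle between 0.17 and 0.3 m and horizontal distance between cap and bottle_mouth below 0.04 m and angle between cap's own z axis and vertical below 0.3 rad and contact force between the fingers and cap above 1 N and contact force between cap and bottle below 0.05 N and contact force between cap and tray below 0.05 N and linear speed of cap below 0.03 m/s and linear speed of tray below 0.02 m/s); the arm keeps its last pose, push and grip.
It fails at once if the bottle, salt shaker or spice jar is tipped over (angle between any of bottle, salt, spice's own z axis and vertical above 0.5 rad).
It fails at once if a bystander is moved more than 4 cm (distance of any of artichoke_a, artichoke_b, garlic, kitchen_timer, spoon from where it was at the start of the episode above 0.04 m).
It also fails if it takes over 64 s, if anything falls off the work surface, if the arm or the gripper's body presses on something with over 40 N, if the wrist force passes 120 N, or if a joint passes its speed limit or range.

## Working session

There is one attempt and no reset: what is moved stays moved. The work goes in short steps, Python scripts to look and compute and a shell command to move; the robot and the scene stay as the last step left them, time stands still between calls to the robot, and variables do not carry over. Pictures are saved under pics/ and viewed, at most 10 in all, crops included, and the job is handed in when it is done.

```bash
ls; mkdir -p pics; python3 - <<'E'
from station import *
import cv2,numpy as np
a=capture("scene");b=capture("side");c=capture("wrist")
for n,i in zip("abc",(a,b,c)): cv2.imwrite(f"pics/raw_{n}.png",i)
cv2.imwrite("pics/1.png",cv2.resize(a,(800,600)));cv2.imwrite("pics/2.png",cv2.resize(b,(800,600)))
for n in("scene","side","wrist"):
    k=get_calibration(n);print(n,k)
o=observe();print(o)
E
```

```text
pics
scene {'fx': 452.7702877469039, 'fy': 452.7702877469039, 'cx': 252.75918171111618, 'cy': 197.10458395606162, 'R': array([[ 0.68016931, -0.73300377, -0.00867048],
       [-0.55818783, -0.51021449, -0.65429926],
       [ 0.47518002,  0.44987403, -0.75618602]]), 't': array([-0.50799491,  0.24078668,  1.53192727])}
side {'fx': 351.9741971133741, 'fy': 351.9741971133741, 'cx': 253.47220052527157, 'cy': 195.87120509533432, 'R': array([[ 0.8853238 , -0.46461442, -0.01830884],
       [-0.31815369, -0.57658733, -0.75254587],
       [ 0.33908701,  0.67207179, -0.65828528]]), 't': array([-0.56665839,  0.12995824,  1.04950662])}
wrist {'fx': 297.3186396354542, 'fy': 297.3186396354542, 'cx': 253.55191458042398, 'cy': 192.12428925203102, 'R': array([[ 0.23419955,  0.97218692, -0.00178018],
       [ 0.93952554, -0.22586002,  0.25744709],
       [ 0.24988462, -0.06196651, -0.96629076]]), 't': array([-0.64928609, -0.02993912,  0.39135168])}
{'time_s': 0.15, 'joint_positions': array([ 1.25142270e+00,  1.24371279e-01,  1.65132072e+00, -1.33757396e-05,
        1.36750819e+00, -8.26157081e-02]), 'dq': array([ 1.77735810e-05, -3.26497435e-03, -4.82927255e-03, -1.84831399e-04,
        3.23497390e-03,  2.85176771e-03]), 'joint_efforts': array([ 4.97047438e-05, -4.18196547e+01, -3.60469723e+01,  7.75003969e-02,
        4.69090487e-02, -1.12995954e-04]), 'position': array([0.15235724, 0.63142366, 0.23268246]), 'eef_rot': array([-3.70989749e-01, -3.11929946e+00,  2.47813268e-03]), 'contact_force': array([-0.13236215, -0.13123292, -0.52167729]), 'wrist_torque': array([-0.09338433, -0.00561344, -0.064823  ]), 'finger_force': 0.0, 'opening': 0.9996378076700028}
```

View pics/1.png

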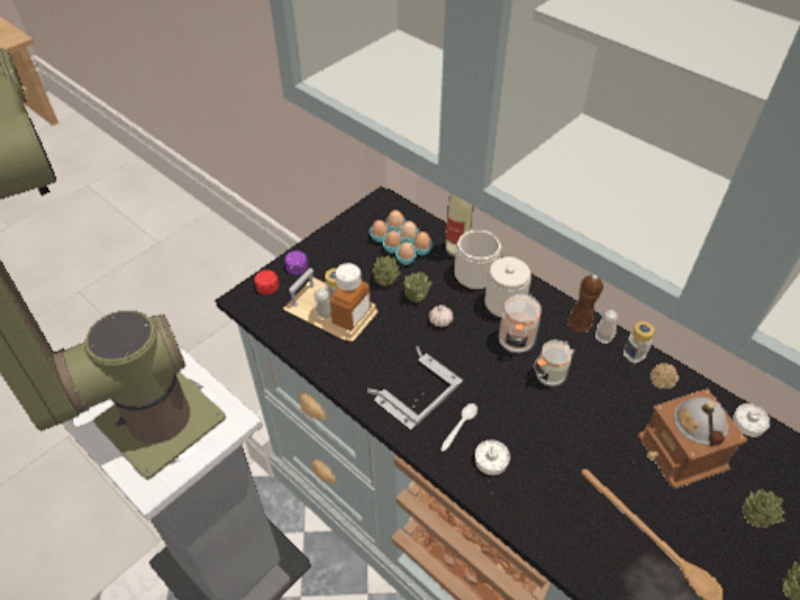

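View pics/2.png

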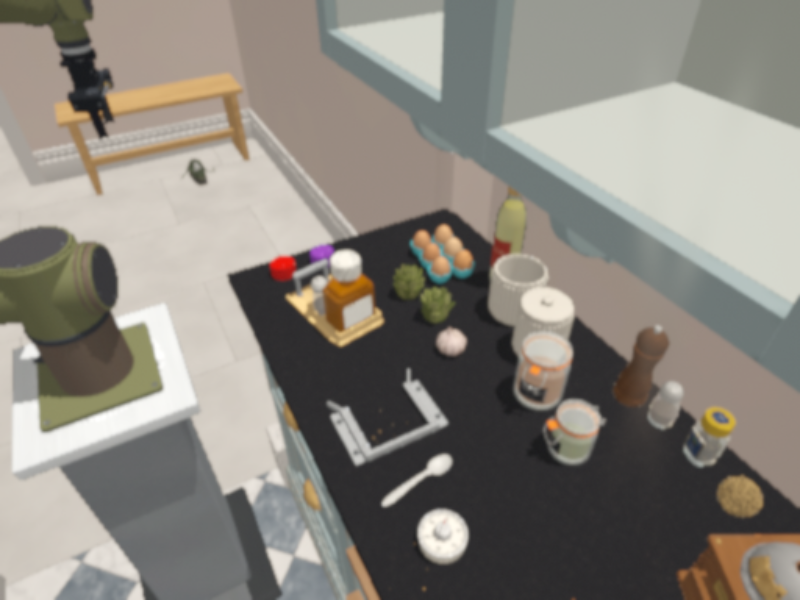

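The scene view (800x600) shows the tray with its grey handle at about (301,285). The white cap on the amber bottle is at (347,275), and the empty holder is at (418,390) with its mouth facing the tray. In the side view the handle is at (311,275), the cap at (346,265) and the holder at (388,420).

Candidates for the cap in the scene view: white on amber (347,275), red (267,283), purple (296,263), and white jar lids at (492,457) and (752,418). I choose the white one on the amber bottle and check it in a close crop.

```bash
python3 - <<'E'
import cv2,numpy as np
a=cv2.imread("pics/raw_a.png");b=cv2.imread("pics/raw_b.png")
def cr(i,x,y,w,h,W,H): return cv2.resize(i[y:y+h,x:x+w],(W,H),interpolation=cv2.INTER_CUBIC)
# each crop 80x60 *5 = 400x300
m=np.vstack([np.hstack([cr(a,172,157,80,60,400,300),cr(b,176,152,80,60,400,300)]),
 np.hstack([cr(a,228,218,80,60,400,300),cr(b,205,232,88,66,400,300)])])
cv2.imwrite("pics/3.png",m)
E
```

```text
(no output)
```

View pics/3.png

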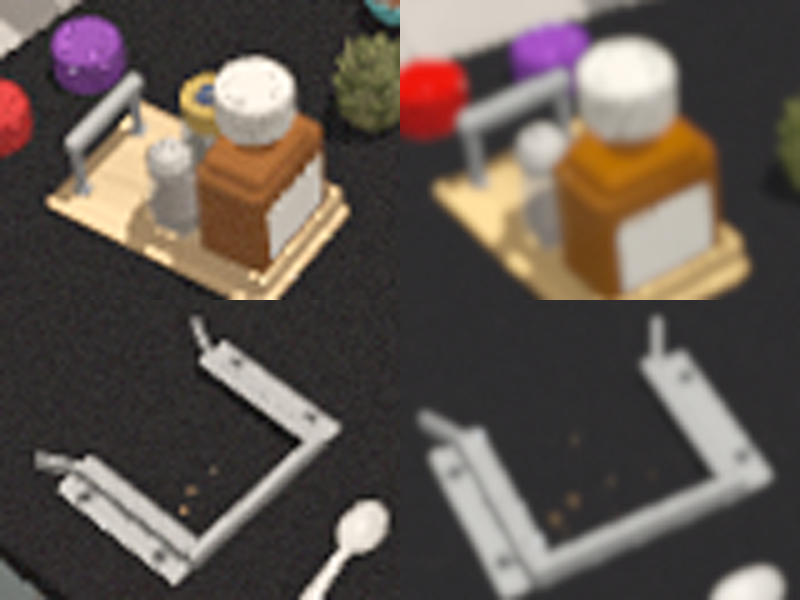

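The crop confirms the white ribbed cap on the amber bottle, at crop (256,85) in scene and (628,85) in side. The bar handle runs (72,143)-(135,84) in scene and (465,120)-(562,80) in side. The holder is open toward the tray, with its stop far from it. Next I triangulate.

```bash
cat > h.py <<'E'
import numpy as np,cv2
from station import get_calibration
from scipy.spatial.transform import Rotation as Ro
def ray(k,p):
    x,y=(p[0]-k["cx"])/k["fx"],(p[1]-k["cy"])/k["fy"]
    if k.get("fish"):
        r=np.hypot(x,y);d=np.array([x/r*np.sin(r),y/r*np.sin(r),np.cos(r)])
    else: d=np.array([x,y,1])
    d=k["R"].T@d
    return -k["R"].T@k["t"],d/np.linalg.norm(d)
def plane(k,p,z):
    o,d=ray(k,p);return o+d*(z-o[2])/d[2]
def tri(kp):
    A=0;b=0
    for k,p in kp:
        o,d=ray(k,p);M=np.eye(3)-np.outer(d,d);A=A+M;b=b+M@o
    X=np.linalg.solve(A,b)
    g=[np.linalg.norm(np.cross(X-ray(k,p)[0],ray(k,p)[1])) for k,p in kp]
    return X,max(g)
E
python3 - <<'E'
from h import *
np.set_printoptions(precision=4,suppress=True)
S=get_calibration("scene");D=get_calibration("side")
c=lambda u,v,x,y,s=5:(x+(u+.5)/s-.5,y+(v+.5)/s-.5)
for n,a,b in [("hn",(72,143),(465,120)),("hf",(135,84),(562,80)),("captop",(256,80),(628,65))]:
    print(n,tri([(S,c(*a,172,157)),(D,c(b[0]-400,b[1],176,152))]))
for n,a,b in [("Rstop",(338,428),(770,477)),("Lstop",(178,580),(512,597)),("Rmouth",(222,342),(683,352)),("Lmouth",(62,487),(433,452))]:
    p=c(a[0],a[1]-300,228,218);q=c(b[0]-400,b[1]-300,205,232,400/88)
    print(n,tri([(S,p),(D,q)]),plane(S,p,.013),plane(D,q,.013))
E
```

```text
hn (array([0.4128, 0.0293, 0.0633]), np.float64(0.0015431416644316443))
hf (array([0.4862, 0.0395, 0.0632]), np.float64(0.0014776447184193205))
captop (array([ 0.4814, -0.1056,  0.1712]), np.float64(0.0003561071128468856))
Rstop (array([ 0.522 , -0.4128, -0.0014]), np.float64(0.0014657412324433604)) [ 0.5121 -0.4196  0.013 ] [ 0.5171 -0.4205  0.013 ]
Lstop (array([ 0.354 , -0.4122, -0.0034]), np.float64(0.0006007169966086133)) [ 0.346  -0.4193  0.013 ] [ 0.3509 -0.4217  0.013 ]
Rmouth (array([ 0.525 , -0.3018, -0.0028]), np.float64(0.0016104771524653558)) [ 0.514  -0.3105  0.013 ] [ 0.5197 -0.3125  0.013 ]
Lmouth (array([ 0.3502, -0.3086,  0.0093]), np.float64(0.001845446809974268)) [ 0.3469 -0.3118  0.013 ] [ 0.3508 -0.3096  0.013 ]
```

```bash
python3 -m pendant '[[[-31,-37,-8,0,0,0],[-62,-74,-16,0,0,0],[-93,-111,-24,0,0,0],[-124,-148,-32,0,0,0],[-155,-185,-40,0,0,0]]]' 95
python3 -m pendant '[[[-31,-37,0,0,0,0],[-62,-74,0,0,0,0],[-93,-111,0,0,0,0],[-124,-148,0,0,0,0],[-155,-185,0,0,0,0]]]'
python3 -m pendant '[[[-30,-35,0,0,0,-5],[-60,-70,0,0,0,-10],[-90,-105,0,0,0,-16],[-118,-141,0,0,0,-21.5],[-118,-141,0,0,0,-21.5]]]'
```

```text
time_s: 0.65
position: [0.2601, 0.4138, 0.2735]
eef_rot: [-0.37, -3.12, 0.001]
contact_force: [0.3, 0.2, 0.9]
opening: 0.999
finger_force: 0.0
time_s: 1.15
position: [0.3673, 0.1976, 0.2736]
eef_rot: [0.37, 3.119, 0.0]
contact_force: [1.1, 0.9, -0.4]
opening: 0.999
finger_force: 0.0
time_s: 1.65
position: [0.4497, 0.0306, 0.2733]
eef_rot: [0.208, -3.134, 0.002]
contact_force: [0.3, 1.1, 0.1]
opening: 0.998
finger_force: 0.0
```

```bash
python3 -m pendant '[[[0,0,0,0,0,0],[0,0,0,0,0,0]]]'; python3 - <<'E'
from station import *
import cv2,numpy as np,pickle
np.set_printoptions(precision=4,suppress=True)
o=observe();k=get_calibration("wrist");i=capture("wrist");k["fish"]=1
pickle.dump((i,k),open("w1.pkl","wb"))
print(o["position"],o["eef_rot"],o["joint_positions"],-k["R"].T@k["t"])
cv2.imwrite("pics/4.png",cv2.resize(i,(800,600)))
E
```

```text
time_s: 1.85
position: [0.4483, 0.0355, 0.2734]
eef_rot: [0.218, -3.134, -0.001]
contact_force: [0.1, -0.1, 0.5]
opening: 1.001
finger_force: 0.0
[0.4483 0.0355 0.2734] [ 0.2177 -3.1335 -0.0008] [-0.0407 -0.361   2.026   0.0004  1.4772 -1.7502] [0.377  0.0256 0.4255]
```

View pics/4.png

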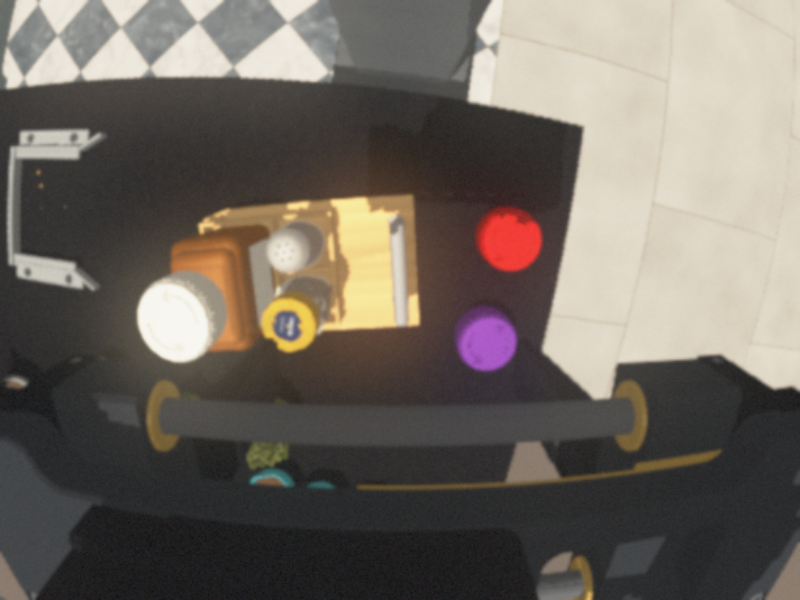

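The wrist view shows the handle bar from (398,217) to (405,326), the white cap at (181,318), the red and purple look-alikes to the right, and the holder at far left from (10,130) to (105,290). I enlarge two parts of it for pixel precision.

```bash
python3 - <<'E'
import cv2,numpy as np,pickle
i,k=pickle.load(open("w1.pkl","rb"))
f=lambda x,y,w,h,s:cv2.resize(i[y:y+h,x:x+w],None,fx=s,fy=s,interpolation=cv2.INTER_CUBIC)
m=np.hstack([f(0,75,80,120,5),f(220,110,80,120,5)])
cv2.imwrite("pics/5.png",m)
E
```

```text
(no output)
```

View pics/5.png

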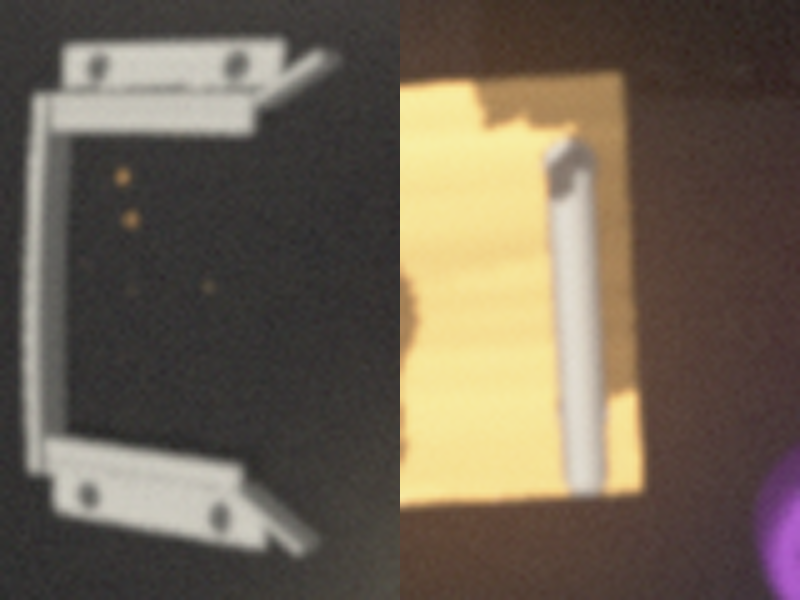

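```bash
python3 - <<'E'
from h import *
import pickle
np.set_printoptions(precision=4,suppress=True)
S=get_calibration("scene");D=get_calibration("side");_,W=pickle.load(open("w1.pkl","rb"))
c=lambda u,v,x,y,s=5:(x+(u+.5)/s-.5,y+(v+.5)/s-.5)
wh=lambda u,v:c(u,v,0,75); wt=lambda u,v:c(u-400,v,220,110)
st=lambda u,v:c(u,v,172,157); dt=lambda u,v:c(u-400,v,176,152); sh=lambda u,v:c(u,v-300,228,218)
print("handle far",tri([(W,wt(585,490)),(S,st(137,83)),(D,dt(566,79))]),plane(W,wt(585,490),.065))
print("handle near",tri([(W,wt(570,148)),(S,st(71,146)),(D,dt(463,121))]),plane(W,wt(570,148),.065))
print("tray c",plane(W,wt(622,72),.006),plane(W,wt(645,492),.006))
print("tray edge c scene far/near",plane(S,st(145,97),.006),plane(S,st(47,200),.006))
capw=((181.5)/1.5625-.5,(318.5)/1.5625-.5)
print("cap",tri([(W,capw),(S,st(256,80)),(D,dt(628,65))]))
for n,w,s in [("near mouth",(255,134),(92,457)),("far mouth",(242,468),(203,358)),("near stop",(50,133),None),("far stop",(47,440),None)]:
    print(n,plane(W,wh(*w),.013), (tri([(W,wh(*w)),(S,sh(*s))]),plane(S,sh(*s),.013)) if s else "")
print("stop base",plane(W,wh(70,140),0),plane(W,wh(66,430),0),"top",plane(W,wh(47,140),.016),plane(W,wh(43,430),.016))
print("near/far lip tips flare",plane(W,wh(335,60),.013),plane(W,wh(310,545),.013))
E
```

```text
handle far (array([0.4925, 0.0458, 0.0571]), np.float64(0.002780693901963554)) [0.4916 0.0456 0.065 ]
handle near (array([0.4094, 0.0288, 0.0632]), np.float64(0.00326831753003253)) [0.4063 0.0298 0.065 ]
tray c [0.3877 0.0419 0.006 ] [0.5085 0.0666 0.006 ]
tray edge c scene far/near [0.5138 0.0668 0.006 ] [0.3891 0.0423 0.006 ]
cap (array([ 0.4816, -0.1003,  0.1652]), np.float64(0.005605786054943467))
near mouth [ 0.3807 -0.3052  0.013 ] ((array([ 0.3806, -0.3082,  0.0092]), np.float64(0.00014608312040292768)), array([ 0.3786, -0.31  ,  0.013 ]))
far mouth [ 0.4923 -0.3068  0.013 ] ((array([ 0.494, -0.309,  0.011]), np.float64(0.0011185274329789498)), array([ 0.4941, -0.31  ,  0.013 ]))
near stop [ 0.3806 -0.4094  0.013 ] 
far stop [ 0.4922 -0.4088  0.013 ] 
stop base [ 0.3834 -0.4111  0.    ] [ 0.491  -0.4108  0.    ] top [ 0.3831 -0.4077  0.016 ] [ 0.4879 -0.4078  0.016 ]
near/far lip tips flare [ 0.3565 -0.2735  0.013 ] [ 0.5153 -0.2768  0.013 ]
```

```bash
python3 -m pendant '[[[-3,2,40,0,0,-3.3],[-3,2,80,0,0,-3.3],[-3,2,120,0,0,-3.3],[-3,2,150,0,0,-3.3],[-3,2,170,0,0,-3.3]]]' 50
python3 -m pendant '[[[0,0,20,0,0,0],[0,0,42,0,0,0],[0,0,42,0,0,0],[0,0,42,0,0,0]]]'
python3 - <<'E'
from h import *
S=get_calibration("scene")
for n,p in dict(artb=(417,287),arta=(386,270),garlic=(440,316),cruet=(464,250)).items(): print(n,plane(S,((p[0]+.5)/1.5625-.5,(p[1]+.5)/1.5625-.5),.035).round(3))
E
```

```text
time_s: 2.4
position: [0.4494, 0.0388, 0.1009]
eef_rot: [0.311, -3.123, -0.001]
contact_force: [-0.1, -0.1, -0.1]
opening: 0.631
finger_force: 0.0
time_s: 2.8
position: [0.4511, 0.0381, 0.0619]
eef_rot: [0.31, -3.126, -0.0]
contact_force: [-0.4, -0.1, 0.2]
opening: 0.521
finger_force: 0.0
artb [ 0.641 -0.172  0.035]
arta [ 0.631 -0.076  0.035]
garlic [ 0.608 -0.274  0.035]
cruet [ 0.818 -0.175  0.035]
```

```bash
python3 -m pendant '[[[0,0,0,0,0,0],[0,0,0,0,0,0],[0,0,0,0,0,0],[0,0,0,0,0,0],[0,0,0,0,0,0]]]' 0 40
python3 -m pendant '[[[0,0,0,0,0,0],[0,0,0,0,0,0]]]'; python3 - <<'E'
from station import *
import numpy as np
from scipy.spatial.transform import Rotation as Ro
o=observe();print(o["joint_positions"]);print(Ro.from_rotvec(o["eef_rot"]).as_matrix().round(3))
E
```

```text
time_s: 3.3
position: [0.4516, 0.037, 0.062]
eef_rot: [-0.307, 3.126, -0.0]
contact_force: [-0.2, 0.0, 0.9]
opening: 0.162
finger_force: 0.0
time_s: 3.5
position: [0.4514, 0.0373, 0.0619]
eef_rot: [-0.307, 3.127, 0.001]
contact_force: [-1.2, 1.8, 2.9]
opening: 0.125
finger_force: 40.0
[-3.65626417e-02 -1.43898959e-01  2.22384961e+00  7.38522984e-04
  1.06171506e+00 -1.80336547e+00]
[[-0.981 -0.194 -0.   ]
 [-0.194  0.981  0.001]
 [-0.     0.001 -1.   ]]
```

```bash
python3 -m pendant '[[[2,-6,0,0,0,0.6],[6,-18,0,0,0,1.9],[11,-32,0,0,0,3.3],[16,-46,0,0,0,4.7],[19,-56,0,0,0,5.6]]]'
python3 -m pendant '[[[1,-2,0,0,0,0.2],[1,-2,0,0,0,0.2]]]'; python3 - <<'E'
from station import *
from scipy.spatial.transform import Rotation as Ro
o=observe();R=Ro.from_rotvec(o["eef_rot"]).as_matrix();print(R.round(3), (R.T@([.4366,-.075,.0619]-o["position"])*1000).round(1))
E
```

```text
time_s: 4.0
position: [0.4437, -0.0222, 0.0619]
eef_rot: [-0.152, 3.137, 0.001]
contact_force: [1.3, 3.7, 1.9]
opening: 0.123
finger_force: 40.0
time_s: 4.2
position: [0.4432, -0.0246, 0.0619]
eef_rot: [-0.149, 3.137, -0.003]
contact_force: [1.1, -2.3, 0.7]
opening: 0.125
finger_force: 40.0
[[-0.996 -0.095  0.001]
 [-0.095  0.996 -0.002]
 [-0.001 -0.002 -1.   ]] [ 11.3 -49.5   0.1]
```

```bash
python3 -m pendant '[[[2,-7,0,0,0,0.8],[5,-19,0,0,0,2.2],[8,-32,0,0,0,3.7],[10,-43,0,0,0,4.9],[11.3,-49.5,0,0,0,5.5]]]'
python3 -m pendant '[[[0,0,0,0,0,0],[0,0,0,0,0,0]]]'; python3 - <<'E'
from station import *
import cv2,numpy as np,pickle
np.set_printoptions(precision=4,suppress=True)
o=observe();k=get_calibration("wrist");i=capture("wrist");k["fish"]=1;s=capture("scene")
pickle.dump((i,k,s),open("w2.pkl","wb"))
print(o["position"],o["eef_rot"],o["joint_positions"])
f=lambda i,x,y,w,h,s:cv2.resize(i[y:y+h,x:x+w],None,fx=s,fy=s,interpolation=cv2.INTER_CUBIC)
cv2.imwrite("pics/6.png",np.hstack([f(i,0,60,256,192,2.0)[:, :400],f(s,210,160,100,96,4)]))
E
```

```text
time_s: 4.7
position: [0.4364, -0.0745, 0.0619]
eef_rot: [0.004, 3.141, 0.001]
contact_force: [0.7, 5.4, 3.4]
opening: 0.124
finger_force: 40.0
time_s: 4.9
position: [0.4363, -0.0752, 0.0619]
eef_rot: [-0.001, -3.141, 0.005]
contact_force: [-0.8, -4.8, 4.0]
opening: 0.12
finger_force: 40.0
[ 0.4363 -0.0752  0.0619] [-0.0014 -3.1415  0.0046] [-0.2903 -0.1698  2.2463 -0.0032  1.0645 -1.8587]
```

View pics/6.png

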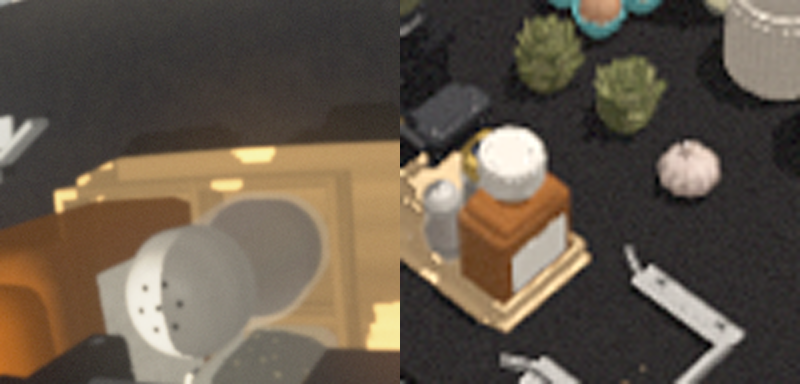

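The tray (scene crop) is straight before the mouth, with nose corners at (503,332) and (590,255) and everything standing. The wrist crop shows the tray's near edge from (120,160) to (395,142). I check lateral offset and yaw.

```bash
python3 - <<'E'
from h import *
import pickle
np.set_printoptions(precision=4,suppress=True)
_,W,_=pickle.load(open("w2.pkl","rb"));S=get_calibration("scene")
c=lambda u,v,x,y,s:(x+(u+.5)/s-.5,y+(v+.5)/s-.5)
print("near edge",[plane(W,c(u,v,0,60,2),.006) for u,v in[(120,160),(250,150),(395,142)]])
print("nose n,f",plane(S,c(103,332,210,160,4),.006),plane(S,c(190,255,210,160,4),.006))
print("lip near mouth",plane(S,c(531-400,378,210,160,4),.013))
E
```

```text
near edge [array([ 0.3756, -0.2332,  0.006 ]), array([ 0.3756, -0.171 ,  0.006 ]), array([ 0.375 , -0.1149,  0.006 ])]
nose n,f [ 0.3764 -0.2606  0.006 ] [ 0.4906 -0.2595  0.006 ]
lip near mouth [ 0.3549 -0.3154  0.013 ]
```

```bash
python3 -m pendant '[[[0,-6,0,0,0,0],[0,-17,0,0,0,0],[0,-29,0,0,0,0],[0,-40,0,0,0,0],[0,-48,0,0,0,0]]]'
python3 -m pendant '[[[0,-8,0,0,0,0],[0,-18,0,0,0,0],[0,-28,0,0,0,0],[0,-38,0,0,0,0],[0,-46,0,0,0,0]]]'
python3 -m pendant '[[[0,-8,0,0,0,0],[0,-16,0,0,0,0],[0,-24,0,0,0,0],[0,-32,0,0,0,0],[0,-38,0,0,0,0]]]'
```

```text
time_s: 5.5
position: [0.4365, -0.1208, 0.0619]
eef_rot: [0.003, 3.141, 0.006]
contact_force: [0.3, 5.4, 6.6]
opening: 0.123
finger_force: 40.0
time_s: 6.0
position: [0.4365, -0.1667, 0.0619]
eef_rot: [0.002, 3.141, 0.006]
contact_force: [0.9, 6.6, 7.1]
opening: 0.123
finger_force: 40.0
time_s: 6.5
position: [0.4365, -0.2046, 0.0619]
eef_rot: [0.002, 3.141, 0.006]
contact_force: [-0.1, 6.2, 7.8]
opening: 0.121
finger_force: 40.0
```

```bash
python3 -m pendant '[[[0,-4,0,0,0,0],[0,-8,0,0,0,0],[0,-12,0,0,0,0],[0,-15,0,0,0,0],[0,-17,0,0,0,0]]]'
python3 -m pendant '[[[0,-1,0,0,0,0],[0,-2,0,0,0,0],[0,-3,0,0,0,0]]]'
```

```text
time_s: 7.0
position: [0.4364, -0.2213, 0.0619]
eef_rot: [0.002, 3.142, 0.006]
contact_force: [-0.2, 5.8, 8.4]
opening: 0.122
finger_force: 40.0
time_s: 7.3
position: [0.4364, -0.2241, 0.0619]
eef_rot: [0.002, 3.142, 0.006]
contact_force: [-0.2, 5.8, 7.2]
opening: 0.127
finger_force: 40.0
```

```bash
for k in 1; do python3 -m pendant '[[[0,-1,0,0,0,0],[0,-2,0,0,0,0],[0,-2,0,0,0,0]]]'; done
python3 -m pendant '[[[0,-1,0,0,0,0],[0,-2,0,0,0,0],[0,-2,0,0,0,0]]]'
```

```text
time_s: 7.6
position: [0.4365, -0.2253, 0.0619]
eef_rot: [-0.003, -3.141, -0.009]
contact_force: [0.0, 9.3, 9.0]
opening: 0.124
finger_force: 40.0
time_s: 7.9
position: [0.4365, -0.2254, 0.0619]
eef_rot: [-0.004, -3.141, -0.016]
contact_force: [0.0, 17.0, 12.2]
opening: 0.125
finger_force: 40.0
```

The tray stopped at handle y = -0.2254 with force rising to 17 N, as predicted for fully home. Now I ease off, release and rise.

```bash
python3 -m pendant '[[[0,1,0,0,0,0],[0,2,0,0,0,0],[0,2,0,0,0,0]]]'
python3 -m pendant '[[[0,0,0,0,0,0],[0,0,0,0,0,0],[0,0,0,0,0,0],[0,0,0,0,0,0],[0,0,0,0,0,0]]]' 50
python3 -m pendant '[[[0,0,-30,0,0,0],[0,0,-75,0,0,0],[0,0,-120,0,0,0],[0,0,-165,0,0,0],[0,0,-200,0,0,0]]]'
python3 -m pendant '[[[0,0,0,0,0,0],[0,0,0,0,0,0],[0,0,0,0,0,0]]]' 95; python3 - <<'E'
from station import *
import cv2,numpy as np,pickle
np.set_printoptions(precision=4,suppress=True)
o=observe();k=get_calibration("wrist");i=capture("wrist");k["fish"]=1;s=capture("scene");d=capture("side")
pickle.dump((i,k,s,d),open("w3.pkl","wb"))
print(o["position"],o["eef_rot"],o["joint_positions"])
f=lambda i,x,y,w,h,s:cv2.resize(i[y:y+h,x:x+w],(w*s,h*s),interpolation=cv2.INTER_CUBIC)
a=f(i,0,60,260,150,3)[:, :780];b=np.hstack([f(s,220,180,130,50,3)[:, :390],f(d,180,200,130,50,3)])
cv2.imwrite("pics/7.png",np.vstack([a[:,:780],b]))
E
```

```text
time_s: 8.2
position: [0.4365, -0.2254, 0.0619]
eef_rot: [0.002, 3.142, 0.008]
contact_force: [0.3, 7.5, 8.5]
opening: 0.128
finger_force: 40.0
time_s: 8.7
position: [0.4359, -0.2279, 0.0613]
eef_rot: [-0.002, -3.141, -0.0]
contact_force: [0.3, 0.1, -0.5]
opening: 0.484
finger_force: 0.0
time_s: 9.2
position: [0.4364, -0.2283, 0.2649]
eef_rot: [0.002, 3.139, -0.003]
contact_force: [-0.7, -0.6, 0.7]
opening: 0.525
finger_force: 0.0
time_s: 9.5
position: [0.4354, -0.2276, 0.2598]
eef_rot: [-0.002, -3.139, -0.003]
contact_force: [0.6, 0.7, -0.9]
opening: 0.724
finger_force: 0.0
[ 0.4354 -0.2276  0.2598] [-0.0021 -3.1391 -0.0025] [-0.5909 -0.2498  1.9623 -0.      1.432  -2.1604]
```

View pics/7.png

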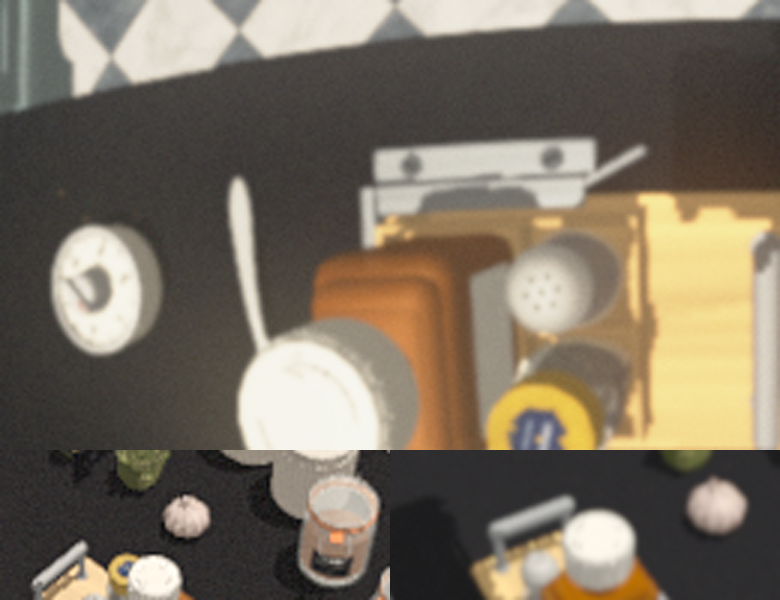

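The wrist crop shows the tray edge running under the lip at (480,200) right up to the stop at (370,220), with salt and spice standing and the cap at (310,400). Now I move over the bottle and turn the wrist to yaw about 10°, leaving room for the twist.

```bash
python3 -m pendant '[[[0,-20,0,0,0,8],[0,-45,0,0,0,16],[0,-75,0,0,0,24],[0,-105,0,0,0,32],[0,-125,0,0,0,40]]]' 95
python3 -m pendant '[[[0,0,0,0,0,8],[0,0,0,0,0,16],[0,0,0,0,0,24],[0,0,0,0,0,32],[0,0,0,0,0,40]]]'
python3 -m pendant '[[[0,0,0,0,0,0],[0,0,0,0,0,0]]]'; python3 - <<'E'
from station import *
import cv2,numpy as np,pickle
np.set_printoptions(precision=4,suppress=True)
o=observe();k=get_calibration("wrist");i=capture("wrist");k["fish"]=1;s=capture("scene");d=capture("side")
pickle.dump((i,k,s,d),open("w4.pkl","wb"))
print(o["position"],o["eef_rot"],o["joint_positions"])
f=lambda i,x,y,w,h,s:cv2.resize(i[y:y+h,x:x+w],(w*s,h*s),interpolation=cv2.INTER_CUBIC)
a=cv2.resize(i,(560,420));b=np.vstack([f(s,250,180,60,50,4),f(d,215,195,60,50,4)])[:420]
cv2.imwrite("pics/8.png",np.hstack([np.vstack([a[:400]]),b]))
E
```

```text
time_s: 10.15
position: [0.4354, -0.3543, 0.2601]
eef_rot: [-1.085, -2.946, -0.001]
contact_force: [-0.3, 0.2, 0.0]
opening: 0.999
finger_force: 0.0
time_s: 10.65
position: [0.4356, -0.3527, 0.2601]
eef_rot: [-2.026, -2.398, -0.0]
contact_force: [0.0, -0.1, -0.6]
opening: 1.001
finger_force: 0.0
time_s: 10.85
position: [0.4357, -0.3528, 0.2607]
eef_rot: [-2.016, -2.407, -0.0]
contact_force: [-0.5, -0.4, -1.3]
opening: 0.998
finger_force: 0.0
[ 0.4357 -0.3528  0.2607] [-2.0163 -2.4071 -0.0001] [-0.7763 -0.0884  1.8199 -0.0001  1.4117 -0.9525]
```

```bash
python3 -c "
import cv2;print(cv2.imread('pics/8.png').shape)"
```

```text
(400, 800, 3)
```

View pics/8.png

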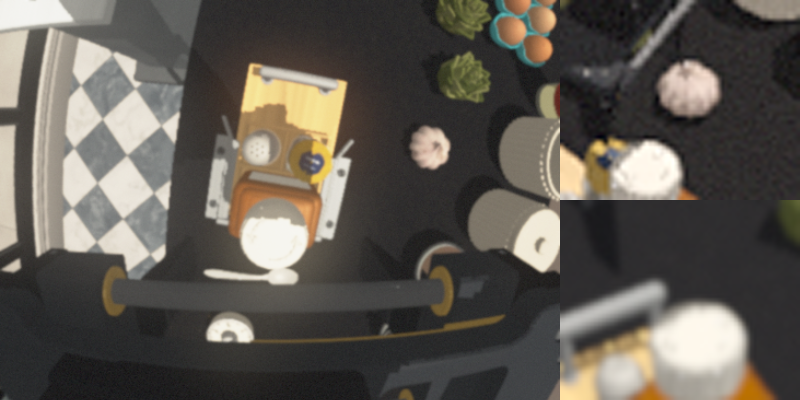

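The wrist view (560-px scale) shows the cap top centred near (274,237), the tray in the holder and everything standing. Scene crop cap top is at about (648,165) and side crop at (698,333). I measure the cap centre with a mask and rays.

```bash
python3 - <<'E'
from h import *
import pickle
np.set_printoptions(precision=4,suppress=True)
i,W,s,d=pickle.load(open("w4.pkl","rb"));S=get_calibration("scene");D=get_calibration("side")
g=i.min(2);sub=g[185:260,205:300]
for th in (150,190,215):
    m=(sub>th).astype(np.uint8);n,l,st,ce=cv2.connectedComponentsWithStats(m)
    j=1+st[1:,4].argmax();ct=max(cv2.findContours((l==j).astype(np.uint8),0,1)[0],key=len)
    e=cv2.fitEllipse(cv2.convexHull(ct));p=(e[0][0]+205,e[0][1]+185);print(th,st[j],e,p,plane(W,p,.168))
sc=(250+88.5/4-.5,180+165.5/4-.5);sd=(215+138.5/4-.5,195+133.5/4-.5)
print(tri([(W,p),(S,sc),(D,sd)]),tri([(W,p),(S,sc)]),tri([(S,sc),(D,sd)]))
print("front corners of tray rear edge",[plane(W,((u+.5)/1.09375-.5,(v+.5)/1.09375-.5),.006) for u,v in[(248,65),(347,80)]])
print("rail mouth", [plane(W,((u+.5)/1.09375-.5,(v+.5)/1.09375-.5),.013) for u,v in[(232,137),(334,154)]])
E
```

```text
150 [   0   13   77   62 2978] ((37.5813102722168, 45.84490203857422), (69.16126251220703, 86.15022277832031), 74.48384094238281) (242.5813102722168, 230.84490203857422) [ 0.4313 -0.3824  0.168 ]
190 [   0   14   76   60 2685] ((37.41954040527344, 46.42918014526367), (66.71007537841797, 83.39376068115234), 69.48676300048828) (242.41954040527344, 231.42918014526367) [ 0.4313 -0.383   0.168 ]
215 [  17   15   58   58 2317] ((44.19831848144531, 40.760169982910156), (59.451839447021484, 64.39470672607422), 3.066945791244507) (249.1983184814453, 225.76016998291016) [ 0.4363 -0.3765  0.168 ]
(array([ 0.4355, -0.3739,  0.1739]), np.float64(0.001130965729394189)) (array([ 0.4353, -0.374 ,  0.1732]), np.float64(0.0008133968931518077)) (array([ 0.436 , -0.3726,  0.1722]), np.float64(0.0008106131090905577))
front corners of tray rear edge [array([ 0.3738, -0.2118,  0.006 ]), array([ 0.4981, -0.2071,  0.006 ])]
rail mouth [array([ 0.3706, -0.3044,  0.013 ]), array([ 0.4982, -0.3028,  0.013 ])]
```

```bash
python3 -m pendant '[[[0,0,0,0,0,0]]]' >/dev/null; python3 - <<'E'
import cv2,numpy as np,pickle
i,W,s,d=pickle.load(open("w4.pkl","rb"))
f=lambda i,x,y,w,h,s:cv2.resize(i[y:y+h,x:x+w],(w*s,h*s),interpolation=cv2.INTER_CUBIC)
a=f(i,205,175,90,80,5);b=np.vstack([f(s,255,205,35,25,8),f(d,232,213,35,25,8)])
print(a.shape,b.shape)
cv2.imwrite("pics/9.png",np.hstack([a,b]))
E
```

```text
(400, 450, 3) (400, 280, 3)
```

View pics/9.png

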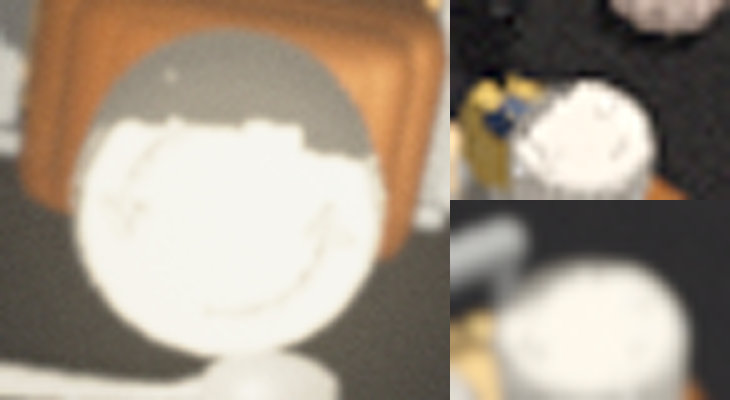

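```bash
python3 - <<'E'
from h import *
import pickle
np.set_printoptions(precision=4,suppress=True)
i,W,s,d=pickle.load(open("w4.pkl","rb"));S=get_calibration("scene");D=get_calibration("side")
w=(250.6,214.6);a=(271.7,221.1);b=(249.4,228)
for k,p in((W,w),(S,a),(D,b)):print(plane(k,p,.168))
print(tri([(W,w),(S,a),(D,b)]))
c=lambda u,v:(205+(u+.5)/5-.5,175+(v+.5)/5-.5)
for q in[(75,200),(385,200),(230,357),(230,28)]:print(q,plane(W,c(*q),.168))
print(-W["R"].T@W["t"])
E
```

```text
[ 0.4357 -0.366   0.168 ]
[ 0.4371 -0.3719  0.168 ]
[ 0.4389 -0.369   0.168 ]
(array([ 0.438 , -0.3685,  0.1656]), np.float64(0.00269084951233574))
(75, 200) [ 0.409  -0.3709  0.168 ]
(385, 200) [ 0.4623 -0.3613  0.168 ]
(230, 357) [ 0.4409 -0.3958  0.168 ]
(230, 28) [ 0.4304 -0.3358  0.168 ]
[ 0.4234 -0.2817  0.4128]
```

```bash
python3 -m pendant '[[[-6,-1,10,0,0,0],[-12,-2,30,0,0,0],[-16,-2,50,0,0,0],[-16,-2,62,0,0,0],[-16,-2,68,0,0,0]]]' 95
python3 -m pendant '[[[0,0,10,0,0,0],[0,0,22,0,0,0],[0,0,34,0,0,0],[0,0,42,0,0,0],[0,0,42,0,0,0]]]'
python3 -m pendant '[[[0,0,0,0,0,0],[0,0,0,0,0,0],[0,0,0,0,0,0],[0,0,0,0,0,0],[0,0,0,0,0,0]]]' 0 30
python3 -m pendant '[[[0,0,0,0,0,0],[0,0,0,0,0,0]]]'
```

```text
time_s: 11.6
position: [0.4361, -0.3686, 0.1915]
eef_rot: [-2.019, -2.403, -0.0]
contact_force: [0.2, -0.3, 0.7]
opening: 0.999
finger_force: 0.0
time_s: 12.1
position: [0.4361, -0.3683, 0.1498]
eef_rot: [-2.019, -2.403, -0.0]
contact_force: [1.4, 0.1, -0.2]
opening: 0.996
finger_force: 0.0
time_s: 12.6
position: [0.4369, -0.3692, 0.152]
eef_rot: [2.02, 2.405, -0.0]
contact_force: [0.3, 0.3, -0.5]
opening: 0.632
finger_force: 0.0
time_s: 12.8
position: [0.4368, -0.3692, 0.1518]
eef_rot: [2.021, 2.405, -0.0]
contact_force: [0.0, 0.2, -0.2]
opening: 0.59
finger_force: 30.0
```

```bash
python3 -m pendant '[[[0,0,0,0,0,0],[0,0,0,0,0,0],[0,0,0,0,0,0]]]' 0 50
python3 -m pendant '[[[0,0,1.5,0,0,0],[0,0,3,0,0,0],[0,0,4.5,0,0,0],[0,0,6,0,0,0],[0,0,7,0,0,0]]]'
python3 -m pendant '[[[0,0,0,0,0,0],[0,0,0,0,0,0]]]'
```

```text
time_s: 13.1
position: [0.4368, -0.3692, 0.1517]
eef_rot: [2.021, 2.405, -0.0]
contact_force: [0.4, 0.1, -0.1]
opening: 0.588
finger_force: 50.0
time_s: 13.6
position: [0.4369, -0.3693, 0.146]
eef_rot: [2.02, 2.405, -0.0]
contact_force: [-3.0, 2.2, 9.1]
opening: 0.591
finger_force: 50.0
time_s: 13.8
position: [0.437, -0.3694, 0.1463]
eef_rot: [2.02, 2.405, -0.0]
contact_force: [-3.1, 2.0, 7.5]
opening: 0.589
finger_force: 50.0
```

```bash
python3 -m pendant '[[[0,0,1,0,0,0],[0,0,2,0,0,0],[0,0,2,0,0,0],[0,0,2,0,0,0]]]'
```

```text
time_s: 14.2
position: [0.4371, -0.3695, 0.1449]
eef_rot: [2.02, 2.405, -0.001]
contact_force: [-4.1, 2.9, 10.7]
opening: 0.588
finger_force: 50.0
```

```bash
python3 -m pendant '[[[0,0,0,0,0,-3],[0,0,0,0,0,-7],[0,0,0,0,0,-11],[0,0,0,0,0,-15],[0,0,0,0,0,-19]]]'; python3 -c "
from station import *;o=observe();print(o['wrist_torque'],o['joint_positions'])"
```

```text
time_s: 14.7
position: [0.438, -0.37, 0.1453]
eef_rot: [1.591, 2.705, -0.001]
contact_force: [-1.5, 1.1, 9.9]
opening: 0.591
finger_force: 50.0
[ 0.20863555  0.15923117 -0.05643901] [-7.95337734e-01  2.53785478e-02  1.90778016e+00  5.94718484e-04
  1.20454404e+00 -1.30316827e+00]
```

```bash
python3 -m pendant '[[[0,0,0.5,0,0,-4],[0,0,0.5,0,0,-9],[0,0,0.5,0,0,-14],[0,0,0.5,0,0,-19],[0,0,0.5,0,0,-24]]]'
python3 -m pendant '[[[0,0,0,0,0,-4],[0,0,0,0,0,-9],[0,0,0,0,0,-14],[0,0,0,0,0,-19],[0,0,0,0,0,-23]]]'
python3 -m pendant '[[[0,0,0,0,0,-4],[0,0,0,0,0,-9],[0,0,0,0,0,-14],[0,0,0,0,0,-19],[0,0,0,0,0,-19]]]'; python3 -c "
from station import *;o=observe();print(o['wrist_torque'],o['joint_positions'])"
```

```text
time_s: 15.2
position: [0.438, -0.3695, 0.1448]
eef_rot: [0.993, 2.977, -0.0]
contact_force: [-0.9, 3.4, 11.2]
opening: 0.593
finger_force: 50.0
time_s: 15.7
position: [0.4374, -0.3695, 0.1446]
eef_rot: [0.38, 3.117, -0.001]
contact_force: [-2.2, 2.6, 11.7]
opening: 0.589
finger_force: 50.0
time_s: 16.2
position: [0.4372, -0.3697, 0.1445]
eef_rot: [-0.137, 3.138, -0.002]
contact_force: [-2.9, 1.3, 10.1]
opening: 0.591
finger_force: 50.0
[0.42124253 0.46901737 0.03934189] [-7.95564708e-01  2.57629245e-02  1.90882392e+00 -1.80566547e-04
  1.20526000e+00 -2.45385848e+00]
```

```bash
python3 -m pendant '[[[0,0,-3,0,0,0],[0,0,-6,0,0,0],[0,0,-9,0,0,0],[0,0,-12,0,0,0],[0,0,-15,0,0,0]]]'
```

```text
time_s: 16.7
position: [0.4363, -0.3687, 0.1563]
eef_rot: [0.135, -3.138, -0.002]
contact_force: [0.3, 0.3, -1.4]
opening: 0.59
finger_force: 50.0
```

Vertical force is near zero above the seat, so the cap is free. I keep lifting straight up.

```bash
python3 -m pendant '[[[0,0,-10,0,0,0],[0,0,-22,0,0,0],[0,0,-34,0,0,0],[0,0,-46,0,0,0],[0,0,-56,0,0,0]]]'
python3 -m pendant '[[[0,0,-8,0,0,0],[0,0,-14,0,0,0],[0,0,-17,0,0,0],[0,0,-17,0,0,0],[0,0,-17,0,0,0]]]'
python3 -m pendant '[[[0,0,0,0,0,0],[0,0,0,0,0,0],[0,0,0,0,0,0],[0,0,0,0,0,0],[0,0,0,0,0,0]]]'
python3 - <<'E'
from station import *
import cv2,numpy as np
s=capture("scene");d=capture("side");w=capture("wrist")
f=lambda i,x,y,w,h,s:cv2.resize(i[y:y+h,x:x+w],(w*s,h*s),interpolation=cv2.INTER_CUBIC)
cv2.imwrite("pics/10.png",np.hstack([f(s,215,165,90,110,4)[:,:360],f(d,205,165,110,110,4)]))
E
```

```text
time_s: 17.2
position: [0.4371, -0.3693, 0.2151]
eef_rot: [-0.135, 3.138, -0.002]
contact_force: [-0.4, -0.7, -1.2]
opening: 0.588
finger_force: 50.0
time_s: 17.7
position: [0.4366, -0.3689, 0.2296]
eef_rot: [0.135, -3.138, -0.001]
contact_force: [0.0, 0.3, -0.4]
opening: 0.588
finger_force: 50.0
time_s: 18.2
position: [0.4367, -0.3691, 0.2301]
eef_rot: [0.135, -3.139, -0.0]
contact_force: [0.6, 0.9, -0.8]
opening: 0.59
finger_force: 50.0
```

View pics/10.png

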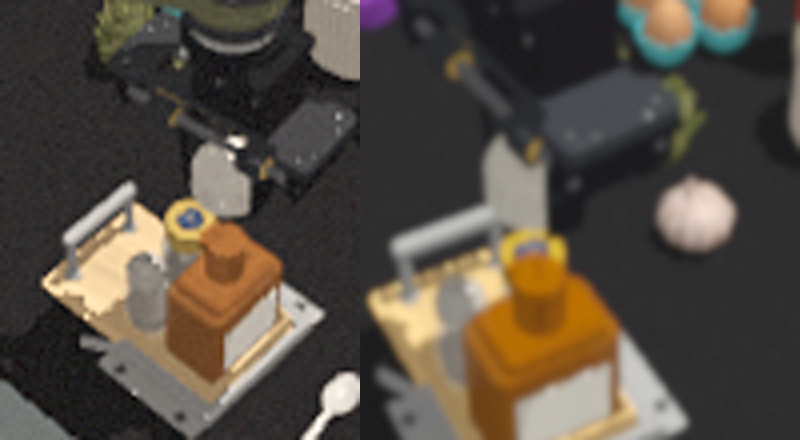

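The bottle's bare neck shows at scene crop (222,250), with the cap held above it between the fingers at (222,180). The bottle is standing and the tray is home at the stop, so I hand in.

```bash
python3 -c "
from station import *;print(sign_off())"
```

```text
the job is handed in; nothing more can be done
None
```

The tray is fully home against the end stop with its load standing, and the cap is pressed, twisted about 85° and lifted off, held upright about 8 cm above the bottle; I handed the job in at about 18 s, and it returned no verdict.

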